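Clear the kitchen scale and weigh the short jar

TASK

A squeeze bottle has been left on the kitchen scale. Move it onto the chopping board beside the scale and stand it there upright, then stand the short red-lidded jar upright in the middle of the scale's plate so that it can be weighed.

Things in the scene. Friction and masses are not known exactly. Their poses are not given: they have to be found in the camera images.
- bottle_center (a point): White plastic squeeze bottle with a small cap, 50 mm in diameter and 100 mm tall, about 0.25 kg, rigid. At the start it stands upright on the scale's plate, near the middle. Straight round wall from its foot to 70 mm up, then a shoulder and a 26 mm wide cap. This point is on its axis, half-way up (50 mm above its foot); z is the bottle's axis, up.
- jar_center (a point): The short jar: round, amber glass with a red screw lid, closed, 54 mm in diameter (lid 55 mm) and 66 mm tall, about 0.23 kg. It stands upright on the table in a loose row on the robot's side of the scale and board, with two bystanders of much the same width but at least 110 mm from it, centre to centre: a jar of the same make but 125 mm tall, and an open steel cup 85 mm tall. This point is on its axis, half-way up (33 mm above its foot); z is the jar's axis, up.
- scale_plate (a point): Kitchen scale, fixed: a black plastic body 195 mm long, 160 mm wide and 26 mm high, with a square steel plate 144 mm a side whose top is 34 mm above the table; the plate does not sink. This point is the middle of the plate's top face. x and y run along the plate's sides, z up; the low display end of the body reaches 115 mm from this point along -x.
- board_mid (a point): White plastic chopping board, fixed, lying flat beside the scale (to its left or right), 240 mm by 170 mm and 12 mm thick, empty at the start. This point is the middle of its top face; x runs along the 240 mm side, y along the 170 mm side, z up.
Not all that is in view belongs to the job. What is shaped like the part that bears bottle_center but blue or turquoise is not meant. Leave any pink or purple look-alike of the part that bears jar_center alone.

How it is judged:
On the way, in this order (a step that is already met when the one before it is completed fails the run):
1. the bottle stands upright on the chopping board (x of bottle_center in the frame of board_mid between -0.11 and 0.11 m and y of bottle_center in the frame of board_mid between -0.075 and 0.075 m and z of bottle_center in the frame of board_mid between 0.04 and 0.06 m and angle between bottle_center's own z axis and vertical below 0.15 rad), for 0.2 s.
2. the short jar stands upright in the middle of the scale's plate (horizontal distance between jar_center and scale_plate below 0.03 m and z of jar_center in the frame of scale_plate between 0.025 and 0.043 m and angle between jar_center's own z axis and vertical below 0.15 rad), for 0.2 s.
At the end, for the whole second after the job is handed in: The bottle stands upright (within 0.15 rad) on the chopping board, its axis within 110 mm along the board's length and 75 mm across it of the board's middle; the short jar stands upright (within 0.15 rad) on the scale's plate, its axis within 30 mm of the plate's middle (all of step 1 and all of step 2); the robot touches nothing.
It also fails if it takes over 70 s, if anything falls off the work surface, if the arm or the gripper's body presses on something with over 40 N, if the wrist force passes 120 N, or if a joint passes its speed limit or range.

ROBOT

A 7-joint arm with a two-finger parallel gripper is mounted at the origin on the work surface. World frame = base frame: x ahead of the robot, y to its left, z up, the work surface at z = 0. Lengths are in m, angles in rad, forces in N, time in s.
With the tool pointing down it reaches from about 0.35 to 0.9 m from the base axis. Payload 8.1 kg.
Tool frame: the origin (TCP) lies midway between the tips of the shut fingers; the grasp point (between the pads) lies 19 mm behind it (arm.hold_point_z is the z of the grasp point in the tool frame, in m); z points along the fingers, y is the line along which they close (so a half turn about z gives the same grasp; the last joint's range is limited). The gripper opens to 92 mm and grips with 3 to 60 N. Pads are 19 mm wide; open, the fingers measure 130 mm over their backs; the gripper's body (75 mm by 190 mm) begins 47 mm behind the grasp point.
Start: joints at [1.032, 0.434, 0.025, 1.573, -0.012, 1.134, -0.075], TCP at [0.264, -0.567, 0.199] pointing down, gripper open.
Joint ranges: [-2.62, 2.62], [-0.44, 2.09], [-1.27, 1.32], [0.08, 2.57], [-1.32, 4.46], [0.12, 2], [-2.74, 2.74]. Speed limits (rad/s): [2.22, 2.22, 3.01, 3.01, 3.14, 3.14, 3.14].

INTERFACE

Orientations are given as a rotation vector (axis times angle).
In Python, from cell import arm, get_image, camera_params, job gives the robot as it stands.
- The arm moves only by the tool send_rows, never from a script. Its argument "deltas" is a list of rows, each a list of 3 entries, a list of its own where there are three numbers: the shift along the world's x, y, z in m, then the turn, a rotation vector about the world's x, y, z in rad, then the finger opening in m, from 0 to 0.0918. In form: [[[tx, ty, tz], [ax, ay, az], gripper], ...]. A call has exactly 10 rows; each row shifts and turns the commanded pose from where the row before left it; what a row does not reach is not made up. A row lasts 1/10 s, in which the tool goes at most 50 mm and 8.59 degrees, less where a joint would pass 70% of its speed; a pose out of reach is approached as far as the arm can. A call with a gripper value outside its range is refused whole. The fingers move at their own pace and stop on an object; "force" is the grip in N (left out, the last holds). Time passes only in rows, so rows that do not move let the fingers close, or fill a call up. It gives the time, the measured TCP pose, the force and the opening at its end, in the units of the state.
- arm.observe(): the state, without advancing time (a new reading comes with each control period).
- get_image(name): name is "side" or "top"; returns the picture (480x640x3 uint8, red, green, blue); there is no depth.
- camera_params(name): a dict with "fov_y" (degrees; the focal length in pixels is half the picture's height over the tangent of half this angle, whatever the lens; pixels are square), "cx", "cy" (the principal point, pixels), "distortion" ([k1, k2, p1, p2, k3] as OpenCV has them; the pictures are not rectified), "rvec" (rotation vector, rad) and "tvec" (3), from world to camera coordinates, as OpenCV has them. Camera axes: x right, y down, z forward; pixel columns grow to the right and rows downward; lengths in m; the calibration is good to about 2 mm. A picture is of the moment at which its call begins. camera_params takes no time and is no camera call.
- job.sign_off(): hands the job in, once; it reports no verdict.
The state is a dict: "clock": time; "joints": joint angles; "dq": joint speeds; "joint_efforts": joint torques, N m; "position": TCP position; "ee_rot": TCP orientation; "force": force on the tool from outside, world axes, zero at the start; "ft_torque": the same for the moment, N m; "width": opening from 0.0 (shut) to 1.0 (fully open).
Only numpy, scipy, OpenCV 4.12 (cv2) and the standard library are available. Lean on these libraries where they do the work, as an engineer would, in place of code of your own. Each camera call takes 0.05 s, during which the arm holds its last target. There are 200 camera calls.

## Working session

There is one attempt and no reset: what is moved stays moved. The work goes in short steps, Python scripts to look and compute and a tool call to move; the robot and the scene stay as the last step left them, time stands still between calls to the robot, and variables do not carry over. Pictures are saved under pics/ and viewed, on a budget of 10 in all, crops included, one or two more only if the job needs it, and the job is handed in when it is done.

Besides the shell and the picture viewer there is one more tool, called by a JSON object that holds its "op" and its "data", one argument or row to a line. send_rows: Moves the arm, as the interface text tells. Its arguments: {"type":"object","properties":{"deltas":{"type":"array","items":{"type":"array"}},"force":{"type":"number"}},"required":["deltas"]}

```bash
mkdir -p pics; ls
cat > h.py <<'E'
import numpy as np, cv2
from cell import arm, get_image, camera_params, job
def cam(n):
    p=camera_params(n); f=240/np.tan(np.radians(p['fov_y'])/2)
    K=np.array([[f,0,p['cx']],[0,f,p['cy']],[0,0,1]]); return K,np.array(p['distortion'],float),np.array(p['rvec'],float),np.array(p['tvec'],float)
def ray(n,uv):
    K,d,r,t=cam(n); q=cv2.undistortPoints(np.array(uv,float).reshape(-1,1,2),K,d).reshape(-1,2)
    R=cv2.Rodrigues(r)[0]; return -R.T@t,(np.c_[q,np.ones(len(q))])@R
def atz(n,uv,z):
    c,d=ray(n,uv); return c+d*((np.atleast_1d(z)-c[2])/d[:,2])[:,None]
def proj(n,P):
    K,d,r,t=cam(n); return cv2.projectPoints(np.array(P,float).reshape(-1,1,3),r,t,K,d)[0].reshape(-1,2)
def snap(n,f):
    im=get_image(n); cv2.imwrite('pics/'+f,im[:,:,::-1]); return im
E
python3 - <<'E'
from h import *
for n in('top','side'):
    snap(n,n+'0.png'); print(n,ray(n,[[320,240]]),camera_params(n))
print(arm.observe(), arm.hold_point_z)
E
```

```text
pics
top (array([0.43731189, 0.00283609, 0.88856558]), array([[ 0.18366332, -0.02380049, -0.98275828]])) {'fov_y': 52.49384188227474, 'cx': 323.49490227402896, 'cy': 236.19981042436504, 'distortion': array([-0.02430854,  0.        ,  0.        ,  0.        ,  0.        ]), 'rvec': array([ 2.11443448, -2.15213749,  0.23782577]), 'tvec': array([-0.01288797,  0.59944877,  0.78822179])}
side (array([0.34738404, 0.51444731, 0.42800931]), array([[ 0.35982601, -0.78793699, -0.50005335]])) {'fov_y': 55.27698777839956, 'cx': 313.95705202734, 'cy': 246.4648948218454, 'distortion': array([-0.05850306,  0.        ,  0.        ,  0.        ,  0.        ]), 'rvec': array([ 0.55086966, -2.49407126,  1.41391259]), 'tvec': array([0.53643884, 0.20127613, 0.4901479 ])}
{'clock': 0.1, 'joints': array([ 1.03240734,  0.43514247,  0.02497012,  1.57397528, -0.01155723,
        1.13394855, -0.07510873]), 'dq': array([-0.00021216, -0.00109816,  0.00107315, -0.00340282, -0.00034603,
       -0.00043726,  0.00075557]), 'joint_efforts': array([ 2.51793790e-03, -6.69129825e+01,  9.87632163e-01, -3.15148044e+01,
       -6.05577766e-02,  3.73353297e-02,  5.56127338e-05]), 'position': array([ 0.2635738 , -0.56619727,  0.19814208]), 'ee_rot': array([-3.06610307e+00, -6.78773912e-01,  6.92119504e-04]), 'force': array([-0.42604332, -0.25965433, -1.10073251]), 'ft_torque': array([ 0.05279562,  0.01857375, -0.0393554 ]), 'width': 0.9970705223203996} -0.0188
```

View pics/top0.png

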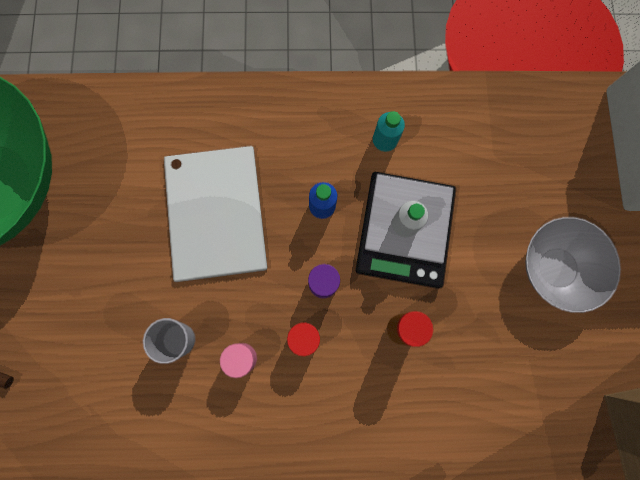

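View pics/side0.png

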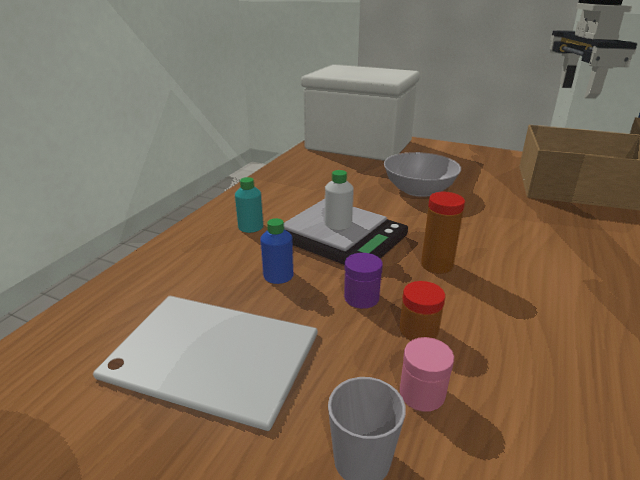

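Top view: the red lids are at (304,339) and (416,329). In the side view they are at (423,297), a short jar, and (445,203), a tall one. The pink (238,361) and purple (324,281) jars are look-alikes. The white bottle is on the scale at (414,213), with blue and turquoise decoys at (323,200) and (389,131). The short red-lidded jar should be the one at top (304,339). I'll measure it and confirm in a crop.

Run:
```python
from h import *
t=cv2.imread('pics/top0.png'); s=cv2.imread('pics/side0.png')
def blob(im,lo,hi,box):
    x0,y0,x1,y1=box; hsv=cv2.cvtColor(im,cv2.COLOR_BGR2HSV)
    if lo[0]<5: m=cv2.inRange(hsv,lo,hi)|cv2.inRange(hsv,(174,lo[1],lo[2]),(180,255,255))
    else: m=cv2.inRange(hsv,lo,hi)
    k=np.zeros_like(m);k[y0:y1,x0:x1]=m[y0:y1,x0:x1]
    n,l,st,c=cv2.connectedComponentsWithStats(k); i=1+st[1:,4].argmax()
    return st[i],c[i],(l==i).astype(np.uint8)
R=((0,190,110),(5,255,255))
for nm,b,z in(('short',(280,315,330,365),.066),('tall',(390,305,440,350),.125)):
    st,c,m=blob(t,*R,b); print(nm,st,c,atz('top',[c],z)[0],'width m',np.diff(atz('top',[[st[0],c[1]],[st[0]+st[2],c[1]]],z),axis=0).round(4))
st,c,m=blob(t,(40,80,40),(80,255,255),(400,195,432,225)); print('cap',st,c,atz('top',[c],.134)[0])
for nm,col,b in (('purple',((125,80,40),(150,255,255)),(300,260,345,300)),('pink',((150,60,80),(173,255,255)),(215,340,260,380))):
    st,c,m=blob(t,*col,b); print(nm,st,c,atz('top',[c],.066)[0])
print('blue',atz('top',[[324,190]],.1),'teal',atz('top',[[393,118]],.1),'cup',atz('top',[[169,340]],.085))
hsv=cv2.cvtColor(t,cv2.COLOR_BGR2HSV)
def rect(nm,mask,box,z):
    x0,y0,x1,y1=box;k=np.zeros_like(mask);k[y0:y1,x0:x1]=mask[y0:y1,x0:x1]
    k=cv2.morphologyEx(k,cv2.MORPH_OPEN,np.ones((3,3)))
    cs=max(cv2.findContours(k,0,1)[0],key=cv2.contourArea)
    P=atz('top',cs.reshape(-1,2),z)[:,:2].astype(np.float32); r=cv2.minAreaRect(P*1000); print(nm,r, cv2.boxPoints(r).round(0).tolist())
g=cv2.inRange(hsv,(0,0,90),(180,60,255))
rect('board',g,(150,135,280,290),.012)
rect('plate',g,(355,170,460,268),.034)
# side checks
for nm,u in(('cap top',(339,175)),('short lid',(423,292)),('tall lid',(446,200))): print(nm)
bc=atz('top',[[416,212]],.134)[0]; jc=atz('top',[[304,339]],.066)[0]
print('proj side bottle captop',proj('side',bc),'foot',proj('side',[bc[0],bc[1],.034]),'jar lid',proj('side',jc))
a=cv2.resize(t[300:400,200:450],None,fx=3,fy=3,interpolation=2); b=cv2.resize(s[180:345,320:500],None,fx=1.6,fy=1.6)
o=np.zeros((300+264,750,3),np.uint8);o[:300]=a;o[300:300+b.shape[0],:b.shape[1]]=b
c=cv2.resize(t[165:290,350:462],None,fx=2.1,fy=2.1);o[300:300+c.shape[0],400:400+c.shape[1]]=c
cv2.imwrite('pics/crop.png',o)
```

```text
short [287 322  33  34 866] [303.13279446 338.94341801] [0.42496539 0.01398675 0.066     ] width m [[-0.0011 -0.0545  0.    ]]
tall [399 311  34  36 964] [415.40041494 328.49481328] [ 0.43800808 -0.16111402  0.125     ] width m [[-0.0012 -0.0532  0.    ]]
cap [408 204  17  16 207] [415.80676329 211.23671498] [ 0.62298748 -0.1702398   0.134     ]
purple [308 264  32  34 834] [323.58633094 280.60791367] [ 0.52102479 -0.02182779  0.066     ]
pink [220 344  37  34 948] [237.54219409 359.74683544] [0.39367396 0.12171113 0.066     ]
blue [[ 0.6701752  -0.02461734  0.1       ]] teal [[ 0.79923105 -0.14772246  0.1       ]] cup [[0.42766985 0.22919987 0.085     ]]
board ((657.4119873046875, 176.06533813476562), (239.6257781982422, 169.8595733642578), 6.61500883102417) [[529.0, 247.0], [548.0, 78.0], [786.0, 106.0], [767.0, 274.0]]
plate ((636.325927734375, -180.77227783203125), (142.97567749023438, 142.9075927734375), 78.62134552001953) [[552.0, -237.0], [692.0, -265.0], [720.0, -125.0], [580.0, -97.0]]
cap top
short lid
tall lid
proj side bottle captop [[340.3520963  173.45691271]] foot [[339.19030027 225.01592152]] jar lid [[424.48411571 292.23951077]]
```

View pics/crop.png

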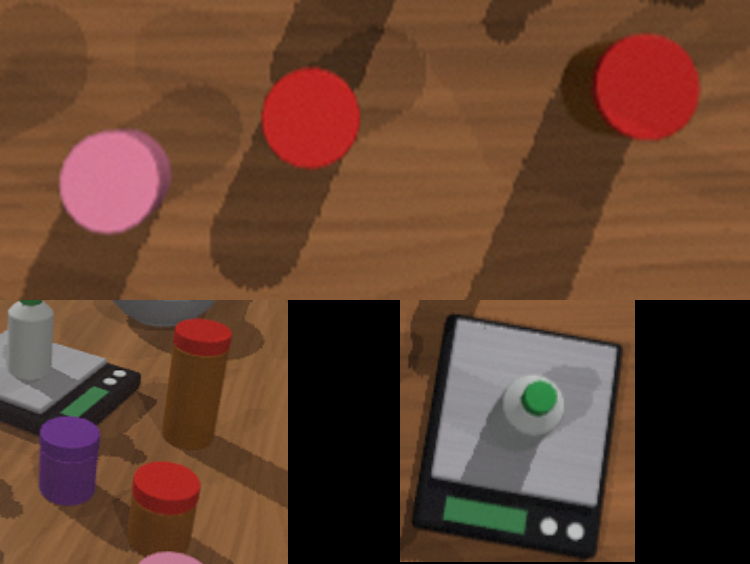

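The crop confirms it: the short amber jar with the red lid is at (304,339), x,y = (0.425, 0.014). The tall jar is at (0.438, -0.161). Measured lid and plate/board sizes match the given ones (54.5 mm, 143 mm, 240×170 mm). The bottle is at (0.623, -0.170). To clear the neighbours I'll close along world 45°.

{"op": "send_rows", "data": {
  "deltas": [
    [[0,0,0.04],[0,0,0.12],0.0918],
    [[0,0,0.04],[0,0,0.12],0.0918],
    [[0.03,0.033,0],[0,0,0.12],0.0918],
    [[0.03,0.033,0],[0,0,0.12],0.0918],
    [[0.03,0.033,0],[0,0,0.12],0.0918],
    [[0.03,0.033,0],[0,0,0.12],0.0918],
    [[0.03,0.033,0],[0,0,0.12],0.0918],
    [[0.03,0.033,0],[0,0,0.12],0.0918],
    [[0.03,0.033,0],[0,0,0.12],0.0918],
    [[0.03,0.033,0],[0,0,0.12],0.0918]
  ],
  "force": 25
}}

```text
clock: 1.1
position: [0.5045, -0.3011, 0.2786]
ee_rot: [-2.142, -2.297, 0.0]
force: [0.3, -0.1, 0.1]
width: 1.0
```

{"op": "send_rows", "data": {
  "deltas": [
    [[0.03,0.033,0],[0,0,0.12],0.0918],
    [[0.03,0.033,0],[0,0,0.12],0.0918],
    [[0.03,0.033,0],[0,0,0.12],0.0918],
    [[0.029,0.033,0],[0,0,0.12],0.0918],
    [[0,0,-0.02],[0,0,0.12],0.0918],
    [[0,0,-0.02],[0,0,0.12],0.0918],
    [[0,0,-0.02],[0,0,0],0.0918],
    [[0,0,-0.02],[0,0,0],0.0918],
    [[0,0,-0.02],[0,0,0],0.0918],
    [[0,0,-0.01],[0,0,0],0.0918]
  ]
}}

```text
clock: 2.1
position: [0.6216, -0.1707, 0.1666]
ee_rot: [-1.202, -2.899, 0.001]
force: [-0.4, 0.4, 0.4]
width: 1.003
```

Run:
```python
from h import *
from scipy.spatial.transform import Rotation as R
o=arm.observe(); print(o['clock'],o['position'],R.from_rotvec(o['ee_rot']).as_matrix().round(3),o['joints'].round(2),o['force'])
snap('side','side1.png')
```

```text
2.1 [ 0.62155544 -0.17065157  0.16655259] [[-0.707  0.708 -0.003]
 [ 0.708  0.707  0.001]
 [ 0.003 -0.002 -1.   ]] [ 0.51  0.55 -0.5   1.53  0.28  1.14  0.74] [-0.35690728  0.40553944  0.35931053]
```

View pics/side1.png

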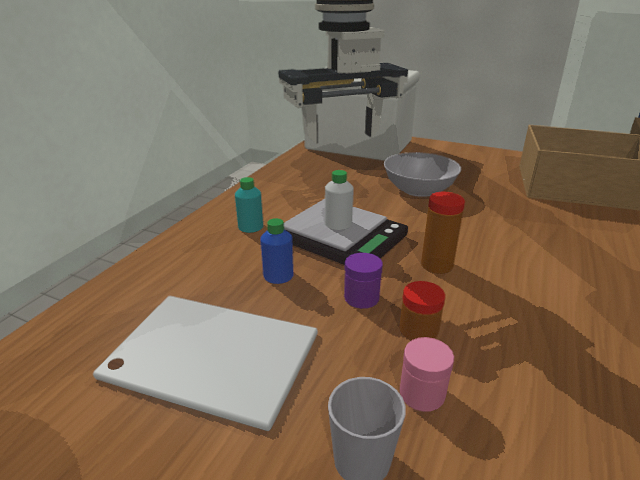

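The fingers at about (310,110) and (368,120) straddle the bottle cap at (340,176), so the gripper is centred. Descending and gripping.

{"op": "send_rows", "data": {
  "deltas": [
    [[0.001,0,-0.015],[0,0,0],0.0918],
    [[0,0,-0.015],[0,0,0],0.0918],
    [[0,0,-0.015],[0,0,0],0.0918],
    [[0,0,-0.015],[0,0,0],0.0918],
    [[0,0,-0.015],[0,0,0],0.0918],
    [[0,0,-0.01],[0,0,0],0.0918],
    [[0,0,-0.009],[0,0,0],0.0918],
    [[0,0,0],[0,0,0],0.0918],
    [[0,0,0],[0,0,0],0.04],
    [[0,0,0],[0,0,0],0.04]
  ],
  "force": 25
}}

```text
clock: 3.15
position: [0.6244, -0.1706, 0.0756]
ee_rot: [1.203, 2.901, 0.0]
force: [0.5, 0.2, -0.0]
width: 0.876
```

{"op": "send_rows", "data": {
  "deltas": [
    [[0,0,0],[0,0,0],0.04],
    [[0,0,0],[0,0,0],0.04],
    [[0,0,0],[0,0,0],0.04],
    [[0,0,0],[0,0,0],0.04],
    [[0,0,0],[0,0,0],0.04],
    [[0,0,0],[0,0,0],0.04],
    [[0,0,0.01],[0,0,0],0.04],
    [[0,0,0.02],[0,0,0],0.04],
    [[0,0,0.02],[0,0,0],0.04],
    [[0,0,0.02],[0,0,0],0.04]
  ]
}}

```text
clock: 4.15
position: [0.6232, -0.1707, 0.1456]
ee_rot: [-1.203, -2.901, 0.001]
force: [0.9, -0.6, -3.9]
width: 0.521
```

{"op": "send_rows", "data": {
  "deltas": [
    [[0,0,0.03],[0,0,0],0.04],
    [[0,0.017,0.02],[0,0,0],0.04],
    [[0.004,0.03,0],[0,0,0],0.04],
    [[0.004,0.04,0],[0,0,0],0.04],
    [[0.004,0.04,0],[0,0,0],0.04],
    [[0.004,0.04,0],[0,0,0],0.04],
    [[0.004,0.04,0],[0,0,0],0.04],
    [[0.004,0.04,0],[0,0,0],0.04],
    [[0.004,0.04,0],[0,0,0],0.04],
    [[0.004,0.03,0],[0,0,0],0.04]
  ]
}}

```text
clock: 5.15
position: [0.6549, 0.1495, 0.1951]
ee_rot: [-1.199, -2.902, -0.001]
force: [0.1, 0.2, -3.7]
width: 0.518
```

{"op": "send_rows", "data": {
  "deltas": [
    [[0,0.02,0],[0,0,0],0.04],
    [[0,0.01,-0.01],[0,0,0],0.04],
    [[0,0,-0.02],[0,0,0],0.04],
    [[0,0,-0.02],[0,0,0],0.04],
    [[0,0,-0.02],[0,0,0],0.04],
    [[0,0,-0.02],[0,0,0],0.04],
    [[0,0,-0.02],[0,0,0],0.04],
    [[0,0,-0.01],[0,0,0],0.04],
    [[0,0,0],[0,0,0],0.04],
    [[0,0,0],[0,0,0],0.04]
  ]
}}

```text
clock: 6.15
position: [0.6561, 0.1761, 0.0753]
ee_rot: [1.204, 2.902, 0.0]
force: [-0.9, 0.5, -3.0]
width: 0.519
```

Run:
```python
from h import *
o=arm.observe(); print(o['clock'],o['position'],o['ee_rot'],o['force'],o['width'])
snap('side','side2.png')
```

```text
6.15 [0.65610475 0.17605637 0.07530911] [1.20354463e+00 2.90158377e+00 2.73256929e-04] [-0.86002646  0.47078137 -2.98496735] 0.5194551898824286
```

View pics/side2.png

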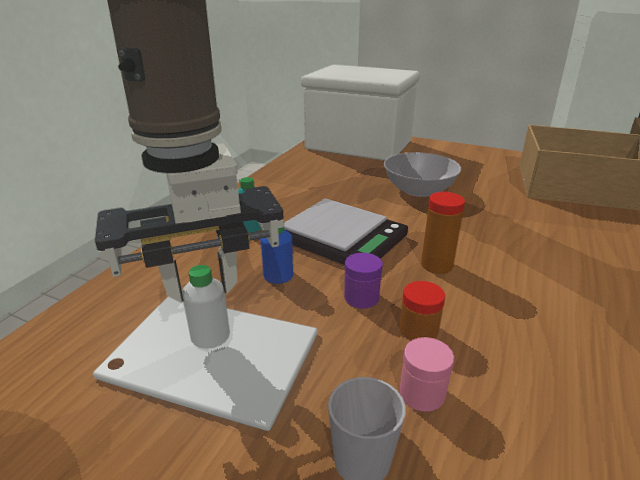

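The bottle is upright in the grip over the board, cap at (201,275) and foot at about (209,343), roughly 20 mm above the surface. Lowering it.

{"op": "send_rows", "data": {
  "deltas": [
    [[0,0,-0.006],[0,0,0],0.04],
    [[0,0,-0.006],[0,0,0],0.04],
    [[0,0,-0.004],[0,0,0],0.04],
    [[0,0,-0.002],[0,0,0],0.04],
    [[0,0,-0.001],[0,0,0],0.04],
    [[0,0,-0.001],[0,0,0],0.04],
    [[0,0,-0.001],[0,0,0],0.04],
    [[0,0,0],[0,0,0],0.04],
    [[0,0,0],[0,0,0],0.04],
    [[0,0,0],[0,0,0],0.04]
  ]
}}

```text
clock: 7.2
position: [0.6559, 0.1764, 0.054]
ee_rot: [1.203, 2.902, 0.0]
force: [1.0, -0.1, -3.0]
width: 0.516
```

{"op": "send_rows", "data": {
  "deltas": [
    [[0,0,-0.001],[0,0,0],0.04],
    [[0,0,0],[0,0,0],0.04],
    [[0,0,-0.001],[0,0,0],0.04],
    [[0,0,0],[0,0,0],0.04],
    [[0,0,0],[0,0,0],0.04],
    [[0,0,0],[0,0,0],0.04],
    [[0,0,0],[0,0,0],0.04],
    [[0,0,0],[0,0,0],0.04],
    [[0,0,0],[0,0,0],0.04],
    [[0,0,0],[0,0,0],0.04]
  ]
}}

```text
clock: 8.2
position: [0.6562, 0.1766, 0.0529]
ee_rot: [1.203, 2.901, 0.001]
force: [-1.5, -0.6, 5.9]
width: 0.521
```

Contact made (force went from -3 to +6 N). Releasing and rising.

{"op": "send_rows", "data": {
  "deltas": [
    [[0,0,0],[0,0,0],0.06],
    [[0,0,0],[0,0,0],0.075],
    [[0,0,0],[0,0,0],0.0918],
    [[0,0,0],[0,0,0],0.0918],
    [[0,0,0],[0,0,0],0.0918],
    [[0,0,0],[0,0,0],0.0918],
    [[0,0,0.01],[0,0,0],0.0918],
    [[0,0,0.02],[0,0,0],0.0918],
    [[0,0,0.03],[0,0,0],0.0918],
    [[0,0,0.03],[0,0,0],0.0918]
  ]
}}

```text
clock: 9.2
position: [0.6556, 0.1765, 0.1433]
ee_rot: [-1.202, -2.902, -0.0]
force: [1.1, -0.8, 0.1]
width: 1.0
```

Run:
```python
from h import *
o=arm.observe(); print(o['clock'],o['position'],o['ee_rot'],o['force'],o['width'])
snap('side','side3.png')
print(proj('side',[[.656,.176,.012],[.656,.176,.112]]))
```

```text
9.2 [0.6555898  0.17646411 0.14333767] [-1.20248841e+00 -2.90196637e+00 -6.75600105e-05] [ 1.05508399 -0.80221694  0.14778811] 0.9997156464045942
[[211.75374288 350.16360536]
 [201.15674389 287.39971431]]
```

View pics/side3.png

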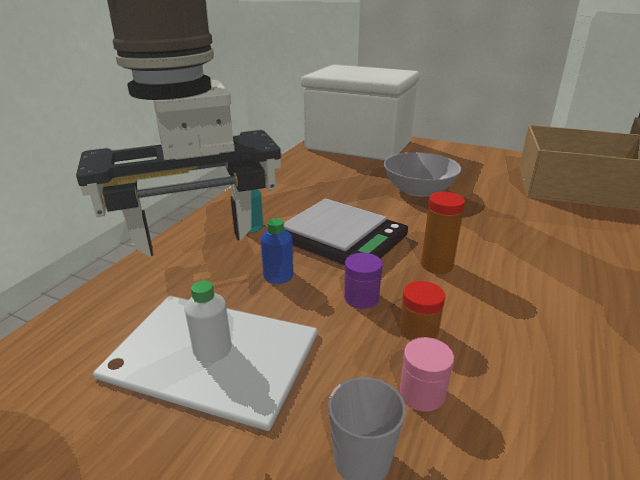

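The bottle stands upright on the board, cap (203,288) and foot ~(211,355), matching the projection. On to the short jar.

{"op": "send_rows", "data": {
  "deltas": [
    [[-0.01,-0.007,0.02],[0,0,0],0.0918],
    [[-0.025,-0.018,0],[0,0,0],0.0918],
    [[-0.03,-0.021,0],[0,0,0],0.0918],
    [[-0.03,-0.021,0],[0,0,0],0.0918],
    [[-0.03,-0.021,0],[0,0,0],0.0918],
    [[-0.03,-0.021,0],[0,0,0],0.0918],
    [[-0.03,-0.021,-0.01],[0,0,0],0.0918],
    [[-0.025,-0.018,-0.02],[0,0,0],0.0918],
    [[-0.021,-0.014,-0.02],[0,0,0],0.0918],
    [[0,0,-0.02],[0,0,0],0.0918]
  ]
}}

```text
clock: 10.25
position: [0.4221, 0.0119, 0.0917]
ee_rot: [1.206, 2.901, -0.004]
force: [1.2, -0.1, 0.4]
width: 0.998
```

Run:
```python
from h import *
o=arm.observe(); print(o['clock'],o['position'],o['ee_rot'],o['force'],o['width'],o['joints'].round(2))
snap('side','side4.png')
```

```text
10.25 [0.42208735 0.01192554 0.09173601] [ 1.20604308  2.90053957 -0.00394788] [ 1.24597221 -0.11563579  0.37680952] 0.9979966313453663 [ 0.32  0.31 -0.58  2.14  0.25  0.76  0.37]
```

View pics/side4.png

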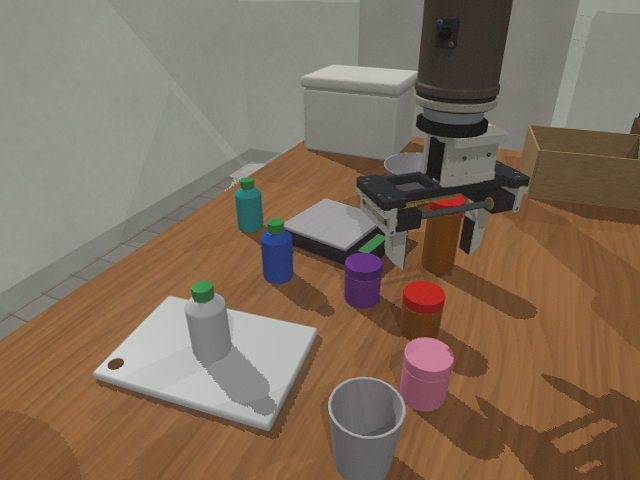

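Run:
```python
from h import *
o=arm.observe();p=o['position'];print(p)
d=np.array([.707,.707,0])*.046
print(proj('side',[p,p+d,p-d,[.425,.014,.066],[.425,.014,.092]]))
```

```text
[0.42219143 0.01272246 0.08944088]
[[428.60699163 278.17999674]
 [397.13974657 285.52216732]
 [458.51795292 271.16820345]
 [424.10777997 292.80672989]
 [426.46531715 276.55015472]]
```

{"op": "send_rows", "data": {
  "deltas": [
    [[0,0,0],[0,0,0],0.0918],
    [[0,0,-0.012],[0,0,0],0.0918],
    [[0,0,-0.015],[0,0,0],0.0918],
    [[0,0,-0.015],[0,0,0],0.0918],
    [[0,0,-0.012],[0,0,0],0.0918],
    [[0,0,-0.01],[0,0,0],0.0918],
    [[0,0,-0.006],[0,0,0],0.0918],
    [[0,0,0],[0,0,0],0.0918],
    [[0,0,0],[0,0,0],0.0918],
    [[0,0,0],[0,0,0],0.0918]
  ]
}}

```text
clock: 11.3
position: [0.4252, 0.0144, 0.0223]
ee_rot: [1.203, 2.901, 0.001]
force: [0.4, -0.5, -1.7]
width: 1.003
```

Run:
```python
from h import *
o=arm.observe(); print(o['clock'],o['position'],o['ee_rot'],o['force'],o['width'])
t=snap('top','top5.png');s=snap('side','side5.png')
a=cv2.resize(t[270:400,230:380],None,fx=2.6,fy=2.6);b=cv2.resize(s[130:400,320:560],None,fx=1.6,fy=1.6)
z=np.zeros((max(a.shape[0],b.shape[0]),a.shape[1]+b.shape[1],3),np.uint8);z[:a.shape[0],:a.shape[1]]=a;z[:b.shape[0],a.shape[1]:]=b
cv2.imwrite('pics/g.png',z[:,:,::-1])
```

```text
11.3 [0.4252057  0.01442359 0.02226149] [1.20279100e+00 2.90138015e+00 5.21729252e-04] [ 0.42660721 -0.45684093 -1.65558483] 1.00292554906072
```

View pics/g.png

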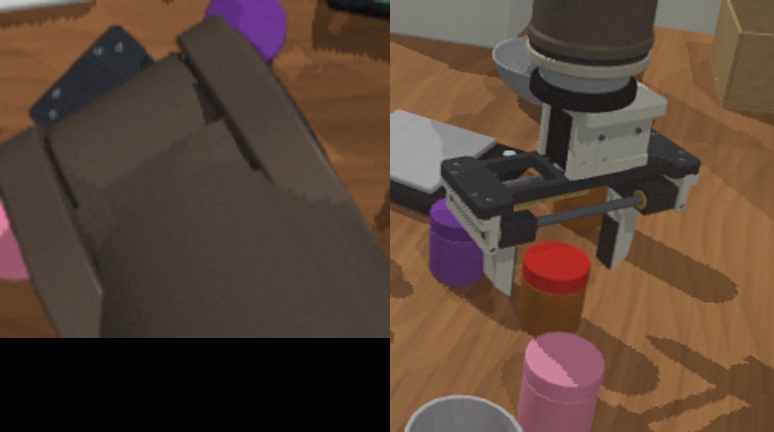

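The open fingers straddle the short jar's lid (crop (556,265)), clear of the pink and purple jars. The tips look a bit higher than the nominal TCP, so I'll go 9 mm lower, then close.

{"op": "send_rows", "data": {
  "deltas": [
    [[0,0,-0.005],[0,0,0],0.0918],
    [[0,0,-0.004],[0,0,0],0.0918],
    [[0,0,0],[0,0,0],0.045],
    [[0,0,0],[0,0,0],0.045],
    [[0,0,0],[0,0,0],0.045],
    [[0,0,0],[0,0,0],0.045],
    [[0,0,0],[0,0,0],0.045],
    [[0,0,0],[0,0,0],0.045],
    [[0,0,0],[0,0,0],0.045],
    [[0,0,0],[0,0,0],0.045]
  ],
  "force": 30
}}

```text
clock: 12.4
position: [0.425, 0.0145, 0.0129]
ee_rot: [1.203, 2.902, 0.0]
force: [0.4, 0.5, 1.2]
width: 0.592
```

{"op": "send_rows", "data": {
  "deltas": [
    [[0,0,0],[0,0,0],0.045],
    [[0,0,0.01],[0,0,0],0.045],
    [[0,0,0.02],[0,0,0],0.045],
    [[0,0,0.02],[0,0,0],0.045],
    [[0,0,0.02],[0,0,0],0.045],
    [[0,0,0.02],[0,0,0],0.045],
    [[0,0,0.02],[0,0,0],0.045],
    [[0,0,0.02],[0,0,0],0.045],
    [[0,0,0.02],[0,0,0],0.045],
    [[0,0,0],[0,0,0],0.045]
  ]
}}

```text
clock: 13.4
position: [0.4259, 0.0147, 0.1652]
ee_rot: [1.202, 2.899, 0.002]
force: [0.3, -0.5, -3.4]
width: 0.592
```

Run:
```python
from h import *
o=arm.observe(); print(o['clock'],o['position'],o['ee_rot'],o['force'],o['width'])
snap('side','side6.png')
```

```text
13.4 [0.42585903 0.01468421 0.16516456] [1.20153903e+00 2.89904234e+00 2.04407346e-03] [ 0.29607727 -0.52848773 -3.36808534] 0.5924259075503061
```

View pics/side6.png

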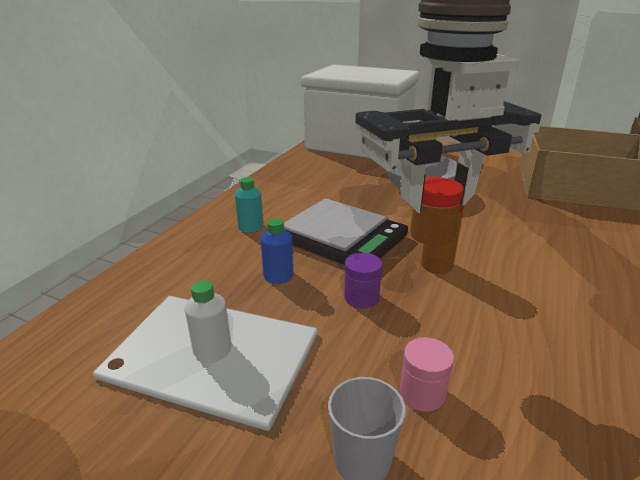

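The short jar is held, lid (440,190), with its old spot on the table empty. Moving it to the plate.

{"op": "send_rows", "data": {
  "deltas": [
    [[0.01,-0.01,0],[0,0,0],0.045],
    [[0.02,-0.019,0],[0,0,0],0.045],
    [[0.026,-0.024,0],[0,0,0],0.045],
    [[0.026,-0.024,0],[0,0,0],0.045],
    [[0.026,-0.024,0],[0,0,0],0.045],
    [[0.026,-0.024,0],[0,0,0],0.045],
    [[0.026,-0.024,0],[0,0,0],0.045],
    [[0.026,-0.024,0],[0,0,0],0.045],
    [[0.018,-0.016,0],[0,0,0],0.045],
    [[0.007,-0.007,0],[0,0,0],0.045]
  ]
}}

```text
clock: 14.45
position: [0.6363, -0.1849, 0.16]
ee_rot: [-1.206, -2.898, 0.002]
force: [-0.4, -1.2, -3.0]
width: 0.59
```

{"op": "send_rows", "data": {
  "deltas": [
    [[0,0,-0.01],[0,0,0],0.045],
    [[0,0,-0.02],[0,0,0],0.045],
    [[0,0,-0.02],[0,0,0],0.045],
    [[0,0,-0.02],[0,0,0],0.045],
    [[0,0,-0.02],[0,0,0],0.045],
    [[0,0,-0.01],[0,0,0],0.045],
    [[0,0,-0.007],[0,0,0],0.045],
    [[0,0,-0.003],[0,0,0],0.045],
    [[0,0,0],[0,0,0],0.045],
    [[0,0,0],[0,0,0],0.045]
  ]
}}

```text
clock: 15.45
position: [0.6363, -0.1816, 0.0536]
ee_rot: [1.202, 2.901, 0.0]
force: [0.3, -0.2, -2.4]
width: 0.595
```

Foot about 7 mm above the plate.

{"op": "send_rows", "data": {
  "deltas": [
    [[0,0,-0.002],[0,0,0],0.045],
    [[0,0,-0.002],[0,0,0],0.045],
    [[0,0,-0.001],[0,0,0],0.045],
    [[0,0,0],[0,0,0],0.045],
    [[0,0,-0.001],[0,0,0],0.045],
    [[0,0,0],[0,0,0],0.045],
    [[0,0,0],[0,0,0],0.045],
    [[0,0,0],[0,0,0],0.045],
    [[0,0,0],[0,0,0],0.045],
    [[0,0,0],[0,0,0],0.045]
  ]
}}

```text
clock: 16.45
position: [0.636, -0.1816, 0.0471]
ee_rot: [1.203, 2.902, 0.0]
force: [-1.1, 0.4, 1.9]
width: 0.591
```

Contact (force -2.4 → +1.9 N, z as predicted). Releasing and retreating.

{"op": "send_rows", "data": {
  "deltas": [
    [[0,0,0],[0,0,0],0.06],
    [[0,0,0],[0,0,0],0.075],
    [[0,0,0],[0,0,0],0.0918],
    [[0,0,0],[0,0,0],0.0918],
    [[0,0,0],[0,0,0],0.0918],
    [[0,0,0],[0,0,0],0.0918],
    [[0,0,0.01],[0,0,0],0.0918],
    [[0,0,0.02],[0,0,0],0.0918],
    [[0,0,0.03],[0,0,0],0.0918],
    [[0,0,0.03],[0,0,0],0.0918]
  ]
}}

```text
clock: 17.45
position: [0.6356, -0.1815, 0.1383]
ee_rot: [-1.203, -2.902, -0.0]
force: [0.4, -0.9, 0.2]
width: 0.996
```

{"op": "send_rows", "data": {
  "deltas": [
    [[0,0,0.04],[0,0,0],0.0918],
    [[0,0,0.03],[0,0,0],0.0918],
    [[-0.03,-0.03,0],[0,0,0],0.0918],
    [[-0.03,-0.03,0],[0,0,0],0.0918],
    [[-0.03,-0.03,0],[0,0,0],0.0918],
    [[-0.03,-0.03,0],[0,0,0],0.0918],
    [[-0.03,-0.03,0],[0,0,0],0.0918],
    [[-0.03,-0.03,0],[0,0,0],0.0918],
    [[-0.03,-0.03,0],[0,0,0],0.0918],
    [[0,0,0],[0,0,0],0.0918]
  ]
}}

```text
clock: 18.45
position: [0.4202, -0.3976, 0.2073]
ee_rot: [-1.216, -2.895, 0.006]
force: [0.3, -0.1, -0.2]
width: 0.999
```

Run:
```python
from h import *
o=arm.observe(); print(o['clock'],o['position'],o['force'],o['width'])
t=snap('top','top7.png');s=snap('side','side7.png')
z=np.zeros((600,640,3),np.uint8);z[:260]=t[110:370];z[260:]=s[130:470]
cv2.imwrite('pics/f.png',z[:,:,::-1])
hsv=cv2.cvtColor(t,cv2.COLOR_RGB2HSV)
m=cv2.inRange(hsv,(0,190,110),(5,255,255))|cv2.inRange(hsv,(174,190,110),(180,255,255)); k=0*m;k[170:285,360:460]=m[170:285,360:460]
u=cv2.moments(k,True);c=[u['m10']/u['m00'],u['m01']/u['m00']];print('jar',c,u['m00'],atz('top',[c],.1))
m=cv2.inRange(hsv,(40,80,40),(80,255,255));k=0*m;k[160:270,175:260]=m[160:270,175:260]
u=cv2.moments(k,True);c=[u['m10']/u['m00'],u['m01']/u['m00']];print('cap',c,atz('top',[c],.112))
print(proj('side',[[.636,-.181,.034],[.636,-.181,.1]]))
```

```text
18.45 [ 0.42018376 -0.39756106  0.20732018] [ 0.2559303  -0.08592267 -0.19175704] 0.9991033517650211
jar [417.70201342281877, 209.38120805369127] 745.0 [[ 0.63451939 -0.18143155  0.1       ]]
cap [203.90338164251207, 198.57487922705315] [[0.65452386 0.17340746 0.112     ]]
[[334.22371606 221.06993552]
 [334.76219717 188.14731816]]
```

View pics/f.png

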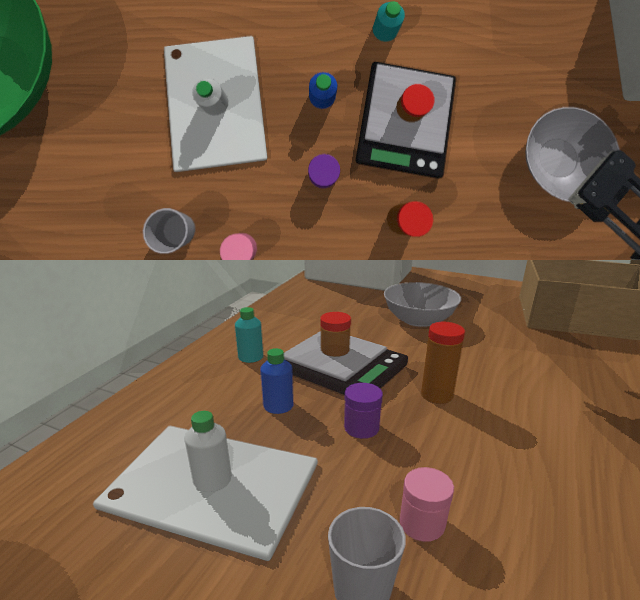

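Both stand upright: the jar on the plate (top (418,209)) and the bottle on the board (cap (204,199)). The gripper is in the air, away from everything.

```bash
python3 -c "
from cell import job; print(job.sign_off())"
```

```text
the job is handed in; nothing more can be done
None
```

I moved the squeeze bottle from the scale to the chopping board, then stood the short red-lidded jar on the scale's plate. I handed the job in at about 18.5 s on the robot's clock; the hand-in gives no verdict.

**Bottle:** in the last pictures it stands upright at (0.655, 0.173), about 4 mm from the board's middle.

**Jar:** it stands upright at (0.635, -0.181), about 2 mm from the plate's middle.

**Robot:** the open gripper hung at z ≈ 0.21 m, away from everything, with about zero force on it. Neither bystander nor any of the look-alikes was touched or moved.

**Disagreements:**
- The open fingertips looked about 30 mm higher in the side view than the reported tool position. I gripped the jar 9 mm lower because of this.
- The opening read about 48 mm on the 50 mm bottle.

Neither affected the placing. I viewed 9 pictures.

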